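# Work the wedge out from under the cupboard shutter

## Task

The heavy wooden shutter of the little worktop cupboard is propped open on a wooden wedge. Draw the wedge straight back out from under it in small tugs of about a centimetre, letting the shutter settle for half a second after each tug, so that it comes down bit by bit until it is shut, without touching the shutter itself and without letting it slam. Then lay the wedge flat on its sole in the low wooden tray, lengthwise, set it down gently and let go; leave the jug and the salt mill where they are.

Things in the scene. Friction and masses are not known exactly. Their poses are not given: they have to be found in the camera images.
- cupboard: Small white worktop cupboard, fixed, no floor, 282 mm wide, 132 mm deep, 316 mm high, wooden top. Origin: on the worktop, middle of the front, at the foot of the shutter's front face. x points into the cupboard (away from the robot), y along the front to the left, z up. Two upright aluminium guides at the ends of the front stand 10 mm out.
- shutter (a joint): Height in m of the shutter's lower edge over the worktop: 0 = shut, 0.024 to 0.029 at the start, resting on the wedge. The shutter is a heavy wooden panel (0.6 to 1.2 kg, 238 mm wide, 16 mm thick, 255 mm high) that slides freely up and down in the cupboard's front and falls by its own weight.
- shutter_ledge (a point): Middle of the lower front edge of the shutter's wooden pull ledge, 165 mm above the shutter's lower edge. The ledge is 200 mm wide, 14 mm thick, sticks out 45 mm from the shutter's face toward the robot and overhangs the wedge's thick end: a gripper that points straight down hits it, one leaning back toward the robot by 25 to 40 degrees clears it. Axes as the cupboard's.
- wedge_centre (a point): Wooden wedge 135 mm long, 42 mm wide, 30 mm high, 0.13 kg, on the worktop. This point: its middle, 15 mm above its flat sole. x points along it to the thin end (under the shutter), z up. It lies square to the shutter within 5 degrees. From the thick block the top slopes evenly down over 90 mm to the 4 mm thick tip, 67.5 mm from this point.
- wedge_block (a point): The place to grip the wedge: in the level block at its thick end (30 mm high, 45 mm long, 42 mm wide, dark grooves on top), 15 mm up, 48 mm from the wedge's middle, 19.5 mm from the end face. The block's end stands 51 to 65 mm out from the shutter's face. Pulling takes about 5 to 16 N; 10 mm of pull lowers the shutter 2.9 mm; let go, it stays put.
- tray: Low open wooden tray, fixed, 185 x 130 mm outside, 16 mm high, walls and floor 6 mm thick (so 173 x 118 mm inside, walls 10 mm above its floor). Origin: centre of its underside on the worktop. x is its long axis, z up. It stands to the left or to the right of the cupboard front; the jug stands on the other side.
- jug: Clear glass jug, 74 x 121 mm, 170 mm high, a bystander. Origin: centre of its underside.
- mill: Small glass salt mill with a grey cap, 44 mm across, 90 mm high, a bystander at the back right. Origin: centre of its underside.

How it is judged:
By the outcome, as a careful person would: the job done as asked, in the order asked, and still so for the second after the job is handed in, with the robot touching nothing.
It also fails if it takes over 67 s, if anything falls off the work surface, if the arm or the gripper's body presses on something with over 40 N, if the wrist force passes 120 N, or if a joint passes its speed limit or range.

## Robot

A 7-joint arm with a two-finger parallel gripper is mounted at the origin on a cart in front of the work surface, level with it; the furniture and walls round the work are solid. World frame = base frame: x ahead of the robot, y to its left, z up, the work surface at z = 0. Lengths are in m, angles in rad, forces in N, time in s.
With the tool pointing down it reaches from about 0.375 to 0.925 m from the base axis. Payload 3.1 kg.
Tool frame: the origin (TCP) lies between the finger pads; the fingertips stand 19 mm ahead of it and the grasp point (between the pads) is the TCP; z points along the fingers, y is the direction in which the jaws open and shut (so a half turn about z gives the same grasp; the last joint's range is limited). The gripper opens to 85 mm and grips with 20 to 120 N. Pads are 22 mm wide; open, the fingers measure 114 mm over their backs; the gripper's body (76 mm by 85 mm) begins 54 mm behind the grasp point. The pads swing forward as they close: fully open they stand 13 mm farther back than shut.
Start: joints at [-1.23, 0.383, 0.044, 1.598, -0.018, 1.161, -0.05], TCP at [0.276, 0.588, 0.25] pointing down, gripper open.
Joint ranges: [-2.61, 2.61], [-0.41, 2.15], [-1.48, 1.57], [0, 2.5], [-1.57, 4.71], [0.05, 1.97], [-2.85, 2.85]. Speed limits (rad/s): [2.79, 2.79, 3.14, 3.14, 3.14, 3.14, 3.14].

## Interface

Orientations are given as a unit quaternion [x, y, z, w].
In Python, from bench import move_ptp, movel, move_j, move_gripper, pause, inverse_kinematics, read_camera, camera_params, MotionError, sign_off, look_for, tip_of, read_time_s, read_qpos, read_joint_vel, read_effort, read_eef_pos, read_tcp_rot, read_ft_force, read_ft_torque, read_finger_gap gives the robot as it stands. Calls block until the motion is done:
- move_ptp(position, orientation): joint-space move of the TCP to a pose.
- movel(position, orientation=None, speed=0.15): straight line of the TCP; orientation=None keeps the orientation; speed is the mean speed in m/s.
- move_j(angles): joint-space move.
- move_gripper(opening, effort=None): finger opening in m; effort is the grip in N (None keeps the last); returns when the fingers have stopped.
- pause(seconds).
- inverse_kinematics(position, orientation): joint angles nearest the present ones, or None.
- read_camera(name): name is "scene" or "top"; returns the picture (400x640x3 uint8, red, green, blue); there is no depth.
- camera_params(name): a dict with "K" (3x3 intrinsics, pixels), "camera_from_world" (4x4, takes a point from world to camera coordinates). Camera axes: x right, y down, z forward; pixel columns grow to the right and rows downward; lengths in m; the calibration is good to about 2 mm. A picture is of the moment at which its call begins. camera_params takes no time and is no camera call.
A pose or a line that the arm cannot do raises MotionError and nothing moves.
- sign_off(): hands the job in, once; it reports no verdict.
Trained networks look in the newest picture that a camera, given by its name, has taken for a name from the list of things; names that differ only in an ending like _2 or _b are one class to them, and where a whole thing is asked for, a point or a joint stands for the part that bears it (a point fixed in the world has none). Each returns a list of dicts, best first, with "confidence" (0 to 1); they miss things now and then, are a little off and sometimes report something else, mostly with a low value. They report only what shows in the picture. A call takes as long as a camera call.
- look_for(camera, name): "at" ([column, row] in pixels, amid what is visible of it).
- tip_of(camera, name): "at" ([column, row] in pixels: a listed point, or the origin of a listed thing).
Readings, each from a call of its own:
- read_time_s(): time.
- read_qpos(): joint angles.
- read_joint_vel(): joint speeds.
- read_effort(): joint torques, N m.
- read_eef_pos(): TCP position.
- read_tcp_rot(): TCP orientation.
- read_ft_force(): force on the tool from outside, world axes, zero at the start.
- read_ft_torque(): the same for the moment, N m.
- read_finger_gap(): finger opening in m.
Only numpy, scipy, OpenCV 4.12 (cv2) and the standard library are available. Lean on these libraries where they do the work, as an engineer would, in place of code of your own. Each camera call takes 0.05 s, during which the arm holds its last target.

## Working session

There is one attempt and no reset: what is moved stays moved. The work goes in short steps, each a Python script; the robot and the scene stay as the last script left them, time stands still between calls to the robot, and variables do not carry over. Pictures are saved under pics/ and viewed, and the job is handed in when it is done.

```bash
ls; mkdir -p pics
python3 - <<'E'
from bench import *
import cv2
for n in ["scene","top"]:
    im=read_camera(n); cv2.imwrite(f"pics/{n}0.png",im[:,:,::-1])
    p=camera_params(n); print(n,p["K"],p["camera_from_world"])
    for t in ["wedge_centre","wedge_block","shutter_ledge","tray","cupboard","jug","mill"]:
        print(t,[(r["at"],round(r["confidence"],2)) for r in tip_of(n,t)[:2]])
print(read_time_s(),read_tcp_rot(),read_eef_pos(),read_ft_force())
E
```

```text
pics
scene [[389.66194766   0.         316.29104661]
 [  0.         389.66194766 200.257623  ]
 [  0.           0.           1.        ]] [[ 0.50945265 -0.86020283 -0.02256285 -0.27755951]
 [-0.5376321  -0.29771927 -0.78886942  0.44582975]
 [ 0.67187031  0.41402213 -0.61414653  0.87625509]
 [ 0.          0.          0.          1.        ]]
wedge_centre [([317.6, 204.2], 0.54)]
wedge_block [([311.6, 211.7], 0.79)]
shutter_ledge [([312.4, 174.0], 0.71)]
tray [([230.5, 210.8], 0.89)]
cupboard [([318.3, 208.7], 0.89), ([228.9, 209.3], 0.47)]
jug [([396.7, 289.6], 0.94)]
mill [([421.3, 242.8], 0.76), ([317.0, 203.3], 0.72)]
top [[362.23381455   0.         318.22008074]
 [  0.         362.23381455 198.71978029]
 [  0.           0.           1.        ]] [[ 0.09337489 -0.99561255 -0.00606433  0.00755643]
 [-0.95414424 -0.08774248 -0.28619929  0.62327762]
 [ 0.2844115   0.03251007 -0.95815092  0.93189134]
 [ 0.          0.          0.          1.        ]]
wedge_centre [([310.8, 170.0], 0.73)]
wedge_block [([309.8, 189.0], 0.51)]
shutter_ledge [([319.1, 173.3], 0.56)]
tray [([219.7, 214.5], 0.78)]
cupboard [([313.5, 176.3], 0.73)]
jug [([430.6, 249.8], 0.56)]
mill [([433.8, 183.7], 0.49)]
0.8 [ 2.17625903e-01  9.76032257e-01  2.01921343e-05 -7.43026613e-06] [0.27614056 0.58843408 0.2503044 ] [0.24068384 0.60485594 0.26421312]
```

View pics/scene0.png

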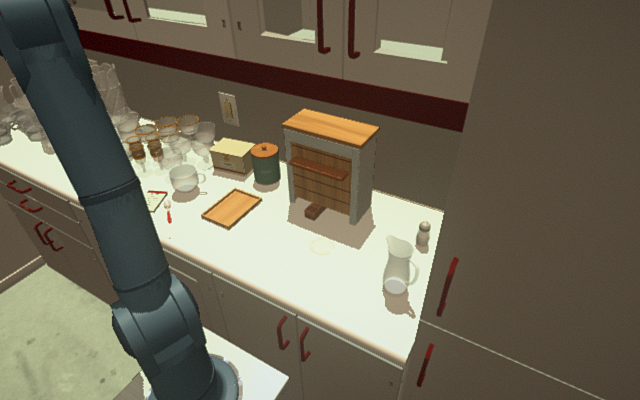

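View pics/top0.png

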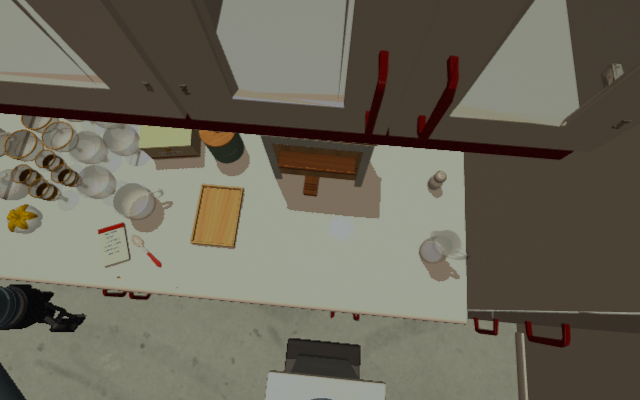

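```bash
cat > h.py <<'E'
import numpy as np, cv2
from bench import *
from scipy.spatial.transform import Rotation as R
def proj(n,P):
    p=camera_params(n);T=np.array(p["camera_from_world"]);c=T[:3,:3]@np.asarray(P,float).T.reshape(3,-1)+T[:3,3:4]
    q=np.array(p["K"])@c; return (q[:2]/q[2]).T
def onz(n,uv,z):
    p=camera_params(n);T=np.array(p["camera_from_world"]);d=T[:3,:3].T@np.linalg.inv(p["K"])@np.array([*uv,1]);o=-T[:3,:3].T@T[:3,3]
    return o+d*(z-o[2])/d[2]
def tri(a,b):
    A=[];y=[]
    for n,uv in (("scene",a),("top",b)):
        p=camera_params(n);T=np.array(p["camera_from_world"]);d=T[:3,:3].T@np.linalg.inv(p["K"])@np.array([*uv,1]);d/=np.linalg.norm(d);o=-T[:3,:3].T@T[:3,3]
        M=np.eye(3)-np.outer(d,d);A.append(M);y.append(M@o)
    return np.linalg.lstsq(np.vstack(A),np.hstack(y),rcond=None)[0]
E
python3 - <<'E'
from h import *
np.set_printoptions(precision=4,suppress=True)
D=dict(wc=([317.6,204.2],[310.8,170],.015),wb=([311.6,211.7],[309.8,189],.015),led=([312.4,174],[319.1,173.3],.19),tray=([230.5,210.8],[219.7,214.5],0),cup=([318.3,208.7],[313.5,176.3],0),jug=([396.7,289.6],[430.6,249.8],0),mill=([421.3,242.8],[433.8,183.7],0))
for k,(a,b,z) in D.items(): print(k,tri(a,b),onz("scene",a,z),onz("top",b,z))
for n in ["scene","top"]:
    im=cv2.imread(f"pics/{n}0.png")
    c=im[130:290,170:450]
    cv2.imwrite(f"pics/{n}0z.png",cv2.resize(c,None,fx=2.85,fy=2.85,interpolation=cv2.INTER_CUBIC))
E
```

```text
wc [0.733  0.1022 0.0101] [0.7251 0.1009 0.015 ] [0.7334 0.0995 0.015 ]
wb [0.6702 0.0946 0.0218] [0.6786 0.0979 0.015 ] [0.6711 0.0964 0.015 ]
led [0.6527 0.0684 0.2001] [0.6619 0.0787 0.19  ] [0.6593 0.066  0.19  ]
tray [ 0.5676  0.3698 -0.0089] [0.5563 0.3655 0.    ] [0.5694 0.363  0.    ]
cup [0.7157 0.0909 0.0055] [0.72   0.0954 0.    ] [0.7189 0.0899 0.    ]
jug [ 0.5225 -0.2805 -0.01  ] [ 0.5147 -0.2829  0.    ] [ 0.5205 -0.2773  0.    ]
mill [ 0.7257 -0.2835  0.0061] [ 0.7311 -0.2815  0.    ] [ 0.7286 -0.2862  0.    ]
```

View pics/scene0z.png

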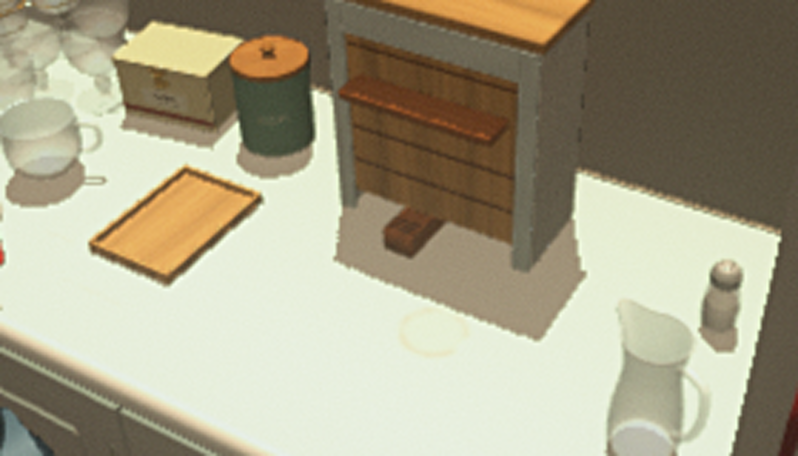

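View pics/top0z.png

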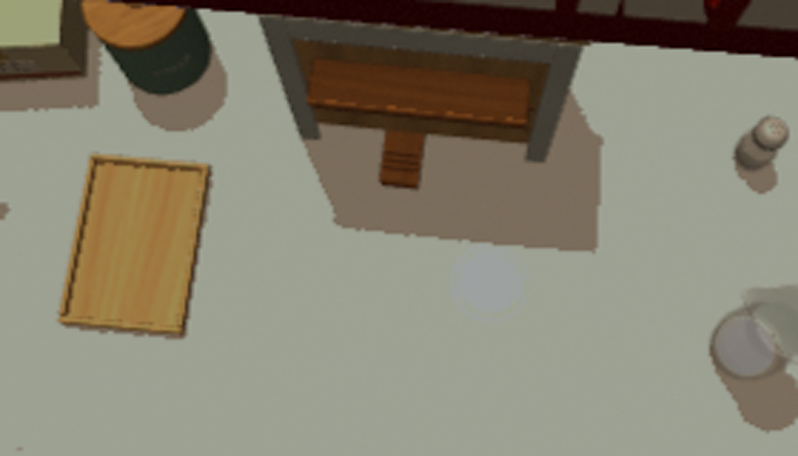

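The scene picture shows the wedge block at about (312,211), the tray at (232,208) and the jug and mill on the right. In the top picture the block is at about (311,186) and the tray at (218,216). I'll refine these by overlaying models.

Run:
```python
from h import *
out=[]
for n,(c0,c1,r0,r1) in dict(top=(260,380,135,210),scene=(275,385,175,245)).items():
    im=cv2.imread(f"pics/{n}0.png")[r0:r1,c0:c1]
    z=cv2.resize(im,None,fx=6.5,fy=6.5,interpolation=cv2.INTER_CUBIC)
    z=cv2.convertScaleAbs(z,alpha=1.6)
    for c in range(c0,c1,10):
        x=int((c-c0)*6.5); cv2.line(z,(x,0),(x,6),(0,255,0),1); cv2.putText(z,str(c),(x,16),0,.35,(0,255,0))
    for r in range(r0,r1,10):
        y=int((r-r0)*6.5); cv2.line(z,(0,y),(6,y),(0,255,0),1); cv2.putText(z,str(r),(8,y+4),0,.35,(0,255,0))
    cv2.imwrite(f"pics/{n}0w.png",z)
```

```text
(no output)
```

View pics/top0w.png

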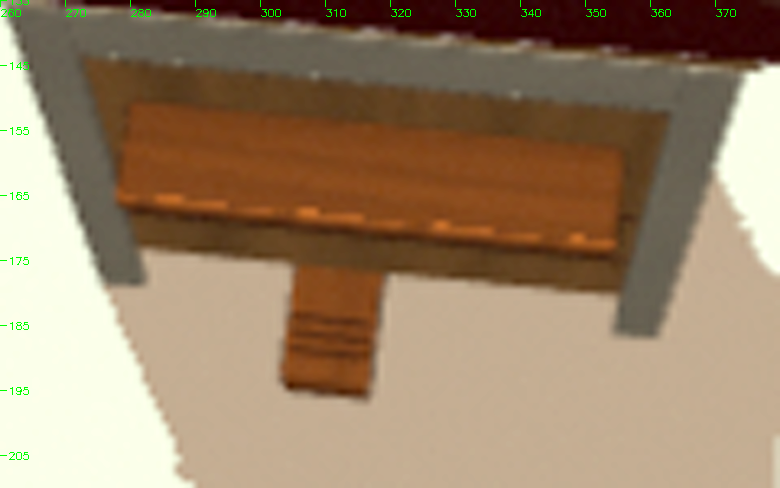

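View pics/scene0w.png

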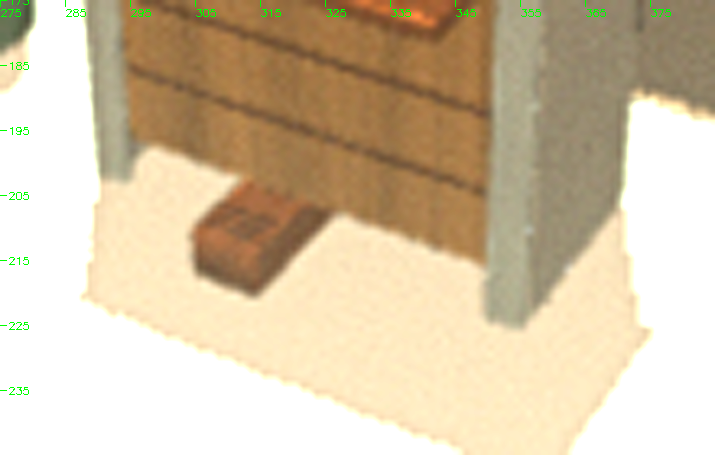

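```bash
cat > fit.py <<'E'
from h import *
from scipy.optimize import least_squares
np.set_printoptions(precision=4,suppress=True)
t=lambda x,y:(260+x/6.5,135+y/6.5); s=lambda x,y:(275+x/6.5,175+y/6.5)
cup=[("top",(-.01,.141,0),t(105,284)),("top",(-.01,-.141,0),t(659,337)),("scene",(-.01,.141,0),s(103,179)),("scene",(-.01,-.141,0),s(523,328))]
wed=[("top",(-.0675,.021,.03),t(283,381)),("top",(-.0675,-.021,.03),t(370,391)),("scene",(-.0675,-.021,.03),s(254,278)),("scene",(-.0675,.021,.03),s(193,236)),
("scene",(-.0675,-.021,.0),s(256,298)),("scene",(-.0675,.021,.0),s(197,274))]
trayp=[]
def fit(obs,x0):
    def f(p):
        r=[]
        for n,l,uv in obs:
            c,s_=np.cos(p[2]),np.sin(p[2]);P=(p[0]+c*l[0]-s_*l[1],p[1]+s_*l[0]+c*l[1],l[2]);r+=list(proj(n,P)[0]-uv)
        return r
    q=least_squares(f,x0);return q.x,q.fun.reshape(-1,2)
if __name__=="__main__":
    c,rc=fit(cup,[.72,.09,0]);print("cup",c,np.degrees(c[2]));print(rc)
    w,rw=fit(wed,[.73,.1,0]);print("wedge",w,np.degrees(w[2]));print(rw)
    cs=np.array([np.cos(c[2]),np.sin(c[2])])
    e=w[:2]-.0675*np.array([np.cos(w[2]),np.sin(w[2])]);print("end standout",-(e-c[:2])@cs, "lateral",(w[:2]-c[:2])@[-cs[1],cs[0]])
    # side edges direction at z=.03 in top
    for a,b in ((t(295,265),t(283,381)),(t(385,275),t(371,391))):
        v=onz("top",a,.03)-onz("top",b,.03);print("yaw side",np.degrees(np.arctan2(v[1],v[0])))
    a=onz("top",t(295,265),.03);b=onz("top",t(385,275),.03);print("width",np.linalg.norm(a-b))
    for n,(c0,c1,r0,r1) in dict(top=(185,255,175,255),scene=(195,270,180,235)).items():
        z=cv2.resize(cv2.imread(f"pics/{n}0.png")[r0:r1,c0:c1],None,fx=7,fy=7,interpolation=cv2.INTER_CUBIC);cv2.imwrite(f"pics/{n}0t.png",z)
E
python3 fit.py
```

```text
cup [ 0.7108  0.0718 -0.0158] -0.9080494889626172
[[-2.0841 -1.0304]
 [ 2.2665 -0.0676]
 [-2.3711 -1.0706]
 [ 1.5724  1.6642]]
wedge [ 0.7179  0.0837 -0.1057] -6.056657229641211
[[ 0.465  -0.9183]
 [ 0.729   0.1521]
 [-0.1412 -1.9998]
 [-0.4912 -0.072 ]
 [-0.2198  1.5871]
 [-0.7492  0.7078]]
end standout 0.060309529573360283 lateral 0.012029980876198151
yaw side 0.3775981493206141
yaw side -1.1698860122879053
width 0.042654526753314964
```

View pics/top0t.png

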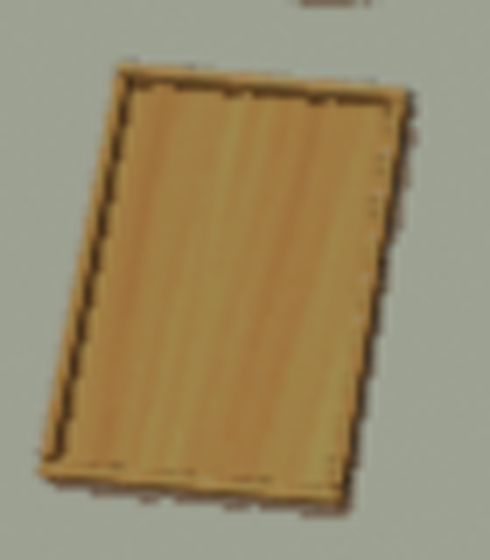

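View pics/scene0t.png

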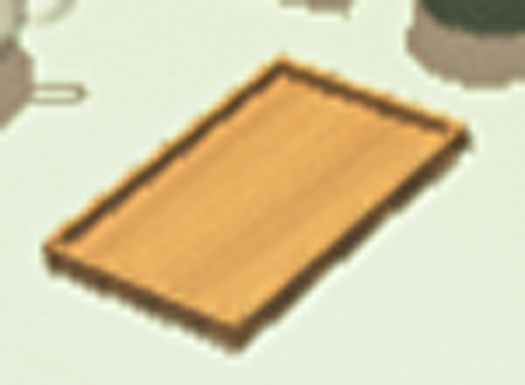

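Run:
```python
from h import *
Z=16
for n,(c0,c1,r0,r1) in dict(top=(296,326,172,202),scene=(298,334,198,224)).items():
    z=cv2.resize(cv2.imread(f"pics/{n}0.png")[r0:r1,c0:c1],None,fx=Z,fy=Z,interpolation=cv2.INTER_NEAREST)
    z=cv2.convertScaleAbs(z,alpha=1.8)
    for c in range(c0,c1,2):
        x=int((c-c0)*Z); cv2.line(z,(x,0),(x,6),(255,0,0),1); cv2.putText(z,str(c),(x,16),0,.35,(255,0,0))
    for r in range(r0,r1,2):
        y=int((r-r0)*Z); cv2.line(z,(0,y),(6,y),(255,0,0),1); cv2.putText(z,str(r),(8,y+4),0,.35,(255,0,0))
    cv2.imwrite(f"pics/{n}0x.png",z)
```

```text
(no output)
```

View pics/top0x.png

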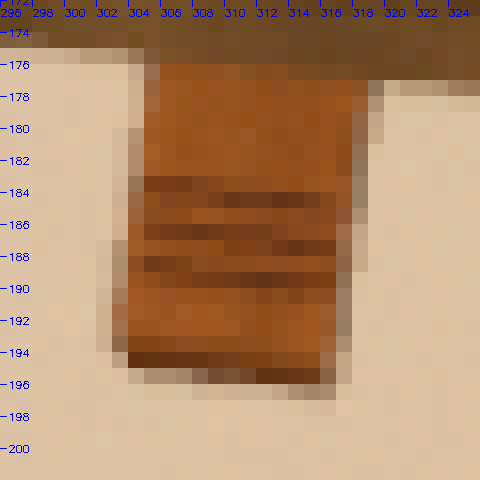

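View pics/scene0x.png

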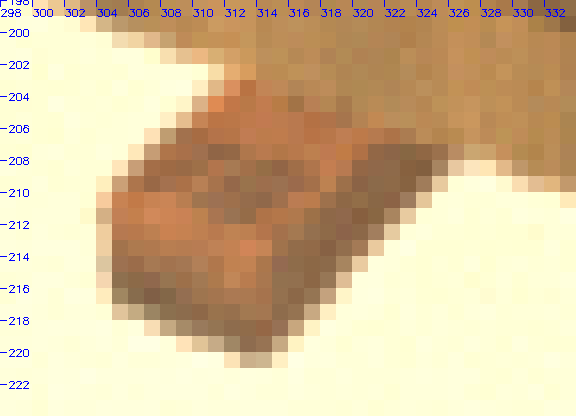

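Run:
```python
from fit import *
wed=[("top",(-.0675,.021,.03),(302.6,193.5)),("top",(-.0675,-.021,.03),(316.7,194.9)),
("top",(-.0675,.021,.0),(303.7,195)),("top",(-.0675,-.021,.0),(316.4,196.5)),
("scene",(-.0675,-.021,.03),(314.0,213.6)),("scene",(-.0675,.021,.03),(304.2,210.7)),
("scene",(-.0675,-.021,.0),(313.7,220.2)),("scene",(-.0675,.021,.0),(304.7,217.2))]
w,rw=fit(wed,[.73,.1,0]);print("wedge",w,np.degrees(w[2]));print(rw)
for n in ("top","scene"):
    w1,r=fit([o for o in wed if o[0]==n],[.73,.1,0]);print(n,w1,np.degrees(w1[2]))
for hw in (.125,.128,.131,.134):
    c,rc=fit([(n,(l[0],np.sign(l[1])*hw,0),uv) for n,l,uv in cup],[.72,.09,0]);print(hw,c,np.degrees(c[2]),np.abs(rc).max())
tt=lambda x,y:(185+x/7-.5,175+y/7-.5);ts=lambda x,y:(195+x/7-.5,180+y/7-.5)
H,W=.0925,.065
tr=[("top",(H,W,.016),tt(118,66)),("top",(H,-W,.016),tt(409,91)),("top",(-H,W,.016),tt(40,472)),("top",(-H,-W,.016),tt(346,497)),
("scene",(H,W,.016),ts(283,57)),("scene",(H,-W,.016),ts(468,127)),("scene",(-H,W,.016),ts(44,247)),("scene",(-H,-W,.016),ts(235,335))]
p,r=fit(tr,[.56,.36,-.1]);print("tray",p,np.degrees(p[2]));print(r)
for n in ("top","scene"):
    w1,r=fit([o for o in tr if o[0]==n],[.56,.36,-.1]);print(n,w1,np.degrees(w1[2]),np.abs(r).max())
```

```text
wedge [ 0.721   0.0931 -0.015 ] -0.8604943653656885
[[ 0.3063 -1.1772]
 [ 0.0431 -1.1634]
 [-0.3425  0.2597]
 [ 0.4399  0.1412]
 [-0.1629  1.1   ]
 [-0.7044  0.0878]
 [ 0.3667  1.1564]
 [-0.838   0.2101]]
top [ 0.7194  0.0929 -0.0213] -1.21974575753139
scene [ 0.7246  0.0948 -0.0018] -0.10582329121334971
0.125 [0.7099 0.0706 0.0034] 0.1958651513556987 3.254552093477116
0.128 [ 0.7101  0.0708 -0.0001] -0.006636927372567461 2.255470151405518
0.131 [ 0.7102  0.071  -0.0037] -0.21121043319305055 1.2554376021199687
0.134 [ 0.7104  0.0712 -0.0073] -0.417846783160031 0.9073351486859167
tray [0.5664 0.3654 0.0017] 0.09538273536493437
[[ 0.3113 -0.6633]
 [ 0.4052 -0.6499]
 [-0.0729  0.6027]
 [-0.1008  1.0265]
 [-0.5496 -0.2717]
 [ 0.3787 -0.2664]
 [-0.7548 -0.1284]
 [ 0.5079 -0.6249]]
top [0.5668 0.3659 0.007 ] 0.3998445444776025 0.880156520592692
scene [ 0.5653  0.3639 -0.0088] -0.5019494298914986 0.7404229633712873
```

Both cameras agree. The wedge centre is at about (0.721, 0.093) with yaw about -0.9°, and its end stands out about 57 mm, which is within the stated 51–65. The tray is at about (0.566, 0.365) with yaw about 0. Next I'll check IK along the whole path.

```bash
cat >> h.py <<'E'
W=np.array([.721,.093]);YAW=np.radians(-.9);LEAN=np.radians(32)
def ori(yaw,flip,lean=LEAN):
    z=np.array([np.sin(lean)*np.cos(yaw),np.sin(lean)*np.sin(yaw),-np.cos(lean)])
    y=np.array([-np.sin(yaw),np.cos(yaw),0])*(-1 if flip else 1)
    x=np.cross(y,z); return R.from_matrix(np.c_[x,y,z]).as_quat(), z
DX=np.array([np.cos(YAW),np.sin(YAW),0])
GZ=.026
G=np.array([*W,GZ])-DX*.050
TR=np.array([.566,.365]);TYAW=0.0
E
python3 - <<'E'
from h import *
np.set_printoptions(precision=2,suppress=True)
print(R.from_quat(read_tcp_rot()).as_matrix())
for fl in (0,1):
    q,z=ori(YAW,fl);qt,zt=ori(TYAW,fl)
    for nm,p,o in [("via",(.48,.2,.3),q),("pre",G-z*.12,q),("g",G,q),("pulled",G-DX*.09,q),("up",G-DX*.09+[0,0,.1],q),("tray+",(TR[0]-.05,TR[1],.14),qt),("tray",(TR[0]-.05,TR[1],GZ+.006),qt)]:
        print(fl,nm,np.round(p,3),inverse_kinematics(list(map(float,p)),list(map(float,o))))
E
```

```text
[[-0.91  0.42 -0.  ]
 [ 0.42  0.91  0.  ]
 [ 0.    0.   -1.  ]]
0 via [0.48 0.2  0.3 ] [-1.03 -0.19  0.32  2.21  0.62  0.77  0.48]
0 pre [0.61 0.1  0.13] [-0.63  0.28  0.36  2.19  0.44  0.17  0.83]
0 g [0.67 0.09 0.03] [-0.36  0.55  0.11  2.06  1.6   0.1  -0.31]
0 pulled [0.58 0.1  0.03] [-0.48  0.46  0.18  2.26  2.27  0.15 -1.04]
0 up [0.58 0.1  0.13] [-0.69  0.24  0.4   2.25  0.56  0.16  0.7 ]
0 tray+ [0.52 0.36 0.14] [-1.14  0.34  0.29  2.07  0.74  0.49  0.08]
0 tray [0.52 0.36 0.03] [-1.28  0.58  0.47  2.09  0.85  0.25 -0.16]
1 via [0.48 0.2  0.3 ] [-0.67 -0.16 -0.01  2.19  0.53  0.73 -2.59]
1 pre [0.61 0.1  0.13] [-1.04  0.36  0.84  2.21 -0.58  0.17 -1.35]
1 g [0.67 0.09 0.03] [-1.25  1.33  1.36  2.09  4.33  0.91 -0.56]
1 pulled [0.58 0.1  0.03] [-0.36  0.45  0.04  2.25  2.09  0.19  2.32]
1 up [0.58 0.1  0.13] [-0.78  0.25  0.5   2.26  0.43  0.15 -2.32]
1 tray+ [0.52 0.36 0.14] [-1.52  0.41  0.74  2.08  0.38  0.4  -2.77]
1 tray [0.52 0.36 0.03] [-1.54  0.69  0.78  2.1  -0.08  0.16 -2.46]
```

Run:
```python
from h import *
np.set_printoptions(precision=2,suppress=True)
for ln in (25.5,27,29):
    q,z=ori(YAW,0,np.radians(ln));qt,zt=ori(TYAW,0,np.radians(ln))
    for nm,p,o in [("via",(.48,.2,.3),q),("pre",G-z*.12,q),("g",G,q),("pulled",G-DX*.09,q),("up",G-DX*.09+[0,0,.1],q),("tray+",(TR[0]-.05,TR[1],.14),qt),("tray",(TR[0]-.05,TR[1],GZ+.006),qt)]:
        print(ln,nm,np.round(p,3),inverse_kinematics(list(map(float,p)),list(map(float,o))))
print(read_time_s())
```

```text
25.5 via [0.48 0.2  0.3 ] [-0.97 -0.14  0.32  2.14  0.43  0.83  0.66]
25.5 pre [0.62 0.1  0.13] [-0.53  0.3   0.28  2.09  0.13  0.34  1.17]
25.5 g [0.67 0.09 0.03] [-0.35  0.56  0.12  1.99  0.32  0.18  0.98]
25.5 pulled [0.58 0.1  0.03] [-0.52  0.46  0.24  2.2   0.46  0.08  0.78]
25.5 up [0.58 0.1  0.13] [-0.61  0.25  0.33  2.18  0.18  0.31  1.1 ]
25.5 tray+ [0.52 0.36 0.14] [-1.03  0.34  0.23  2.01  0.49  0.55  0.35]
25.5 tray [0.52 0.36 0.03] [-1.1   0.54  0.31  2.04  0.56  0.33  0.2 ]
27 via [0.48 0.2  0.3 ] [-0.99 -0.16  0.32  2.15  0.47  0.81  0.62]
27 pre [0.62 0.1  0.13] [-0.54  0.29  0.29  2.11  0.18  0.3   1.12]
27 g [0.67 0.09 0.03] [-0.37  0.56  0.14  2.01  0.4   0.14  0.9 ]
27 pulled [0.58 0.1  0.03] [-0.54  0.46  0.26  2.21  0.85  0.05  0.38]
27 up [0.58 0.1  0.13] [-0.62  0.25  0.34  2.19  0.23  0.27  1.04]
27 tray+ [0.52 0.36 0.14] [-1.06  0.34  0.24  2.02  0.54  0.53  0.29]
27 tray [0.52 0.36 0.03] [-1.14  0.55  0.34  2.05  0.62  0.31  0.13]
29 via [0.48 0.2  0.3 ] [-1.   -0.17  0.32  2.18  0.53  0.79  0.57]
29 pre [0.61 0.1  0.13] [-0.57  0.28  0.31  2.14  0.26  0.25  1.03]
29 g [0.67 0.09 0.03] [-0.43  0.56  0.2   2.03  0.5   0.09  0.78]
29 pulled [0.58 0.1  0.03] [ 0.04  0.48 -0.39  2.21  1.62  0.31 -0.26]
29 up [0.58 0.1  0.13] [-0.64  0.24  0.36  2.22  0.33  0.23  0.93]
29 tray+ [0.52 0.36 0.14] [-1.09  0.34  0.26  2.04  0.62  0.52  0.21]
29 tray [0.52 0.36 0.03] [-1.19  0.56  0.39  2.07  0.71  0.29  0.02]
0.8
```

```bash
cat > fk.py <<'E'
import numpy as np, itertools, sys
from scipy.spatial.transform import Rotation as R
from scipy.optimize import least_squares
def T(rv,p):
    M=np.eye(4);M[:3,:3]=R.from_rotvec(rv).as_matrix();M[:3,3]=p;return M
def fkb(par,Q):
    par=par.reshape(8,6);N=len(Q)
    M=np.tile(T(par[0,:3],par[0,3:]),(N,1,1))
    for i in range(7):
        Z=np.tile(np.eye(4),(N,1,1));c,s=np.cos(Q[:,i]),np.sin(Q[:,i])
        Z[:,0,0]=c;Z[:,0,1]=-s;Z[:,1,0]=s;Z[:,1,1]=c
        M=M@Z@T(par[i+1,:3],par[i+1,3:])
    return M
E
cat > dofit.py <<'E'
from fk import *
from h import *
rng=np.random.default_rng(0);Q=[];Ms=[]
while len(Q)<80:
    p=np.array([rng.uniform(.35,.75),rng.uniform(-.1,.6),rng.uniform(.05,.4)])
    o=(R.from_euler('z',rng.uniform(-1.5,1.5))*R.from_rotvec([*(rng.uniform(-.5,.5,2)),0])*R.from_euler('x',np.pi))
    q=inverse_kinematics(list(map(float,p)),list(map(float,o.as_quat())))
    if q is None: continue
    M=np.eye(4);M[:3,:3]=o.as_matrix();M[:3,3]=p;Q.append(q);Ms.append(M)
Q=np.array(Q);Ms=np.array(Ms);np.savez("s.npz",Q=Q,M=Ms);print(Q.min(0),Q.max(0))
al=np.radians([-90,90,90,90,90,-90,0]);a=[0,0,.0525,.0775,0,.076,0];d=[.267,0,.293,0,.3425,0,.097+.15]
def res(p,Q,Ms):
    E=fkb(p,Q);return np.r_[(E[:,:3,:3]-Ms[:,:3,:3]).ravel()*.3,(E[:,:3,3]-Ms[:,:3,3]).ravel()]
best=None
for sg in itertools.product([1,-1],repeat=7):
    par=np.zeros((8,6))
    # sign flip = conjugate by rotation pi about x
    F=lambda s: np.diag([1,1,1,1]) if s>0 else np.diag([1,-1,-1,1])
    for i in range(8):
        M=np.eye(4)
        if i>0:
            D=np.eye(4);D[2,3]=d[i-1];A=np.eye(4);A[0,3]=a[i-1];A[:3,:3]=R.from_euler('x',al[i-1]).as_matrix();M=F(sg[i-1])@D@A
        if i<7: M=M@F(sg[i])
        par[i,:3]=R.from_matrix(M[:3,:3]).as_rotvec();par[i,3:]=M[:3,3]
    r=least_squares(res,par.ravel(),args=(Q[:25],Ms[:25]),max_nfev=25)
    if best is None or r.cost<best[0]: best=(r.cost,r.x,sg);print(r.cost,sg,flush=True)
    if best[0]<1e-5: break
r=least_squares(res,best[1],args=(Q,Ms),max_nfev=400);print(r.cost,np.abs(r.fun).max());np.save("fk.npy",r.x)
E
time timeout 560 python3 dofit.py
```

```text
[-2.13409828 -0.4088573  -1.25450628  0.28370132 -1.44389855  0.23040644
 -2.75070924] [0.35313205 1.33128289 1.40673517 2.44056409 1.35336345 1.96395813
 2.79756305]
1.8236187067391256 (1, 1, 1, 1, 1, 1, 1)
3.644621805548883e-05 (1, 1, 1, 1, 1, 1, -1)
6.842366967471899e-09 (1, 1, 1, 1, -1, 1, -1)
5.456357507882275e-20 8.457179401233361e-11
real	0m6.138s
user	0m16.387s
sys	0m0.134s
```

```bash
cat > plan.py <<'E'
from h import *
from fk import *
P=np.load("fk.npy");LO=np.array([-2.61,-.41,-1.48,0,-1.57,.05,-2.85]);HI=np.array([2.61,2.15,1.57,2.5,4.71,1.97,2.85])
def fk(q): return fkb(P,np.asarray(q,float)[None])[0]
def solve(p,o,q0,w=1e-4):
    Rm=R.from_quat(o).as_matrix()
    f=lambda q:(lambda E:np.r_[(E[:3,:3]-Rm).ravel()*.3,E[:3,3]-p,w*(q-q0)])(fk(q))
    r=least_squares(f,np.clip(q0,LO+1e-3,HI-1e-3),bounds=(LO,HI),max_nfev=60)
    return r.x if np.abs(r.fun[:12]).max()<2e-3 else None
def mar(q): return np.min(np.r_[q-LO,HI-q])
E
cat > p2.py <<'E'
from plan import *
np.set_printoptions(precision=2,suppress=True)
rng=np.random.default_rng(1)
for ln in (27,30):
  for fl in (0,1):
    q_,z=ori(YAW,fl,np.radians(ln));qt,zt=ori(TYAW,fl,np.radians(ln));res=[]
    for k in range(60):
        q0=rng.uniform(LO,HI);q0[0]=rng.uniform(-1.2,1);q0[3]=2
        a=solve(G-DX*.09,q_,q0)
        if a is None: continue
        b=solve(G,q_,a,1e-3)
        if b is None: continue
        c=solve(G-z*.12,q_,b,1e-3)
        if c is None or np.abs(b-a).max()>.9: continue
        res.append((min(mar(a),mar(b),mar(c)),a[5],b[5],a,b,c))
    res.sort(key=lambda t:-t[0])
    for r in res[:4]: print(ln,fl,round(r[0],2),r[3],r[4],r[5])
E
timeout 500 python3 p2.py
```

```text
27 0 0.33 [ 0.42  0.61 -0.81  2.17  1.56  0.52 -0.06] [ 0.41  0.73 -0.8   1.97  1.44  0.56  0.17] [ 0.62  0.51 -1.05  2.06  1.14  0.62  0.38]
27 0 0.33 [ 0.4   0.6  -0.79  2.17  1.56  0.5  -0.06] [ 0.4   0.71 -0.78  1.97  1.43  0.55  0.17] [ 0.6   0.5  -1.02  2.06  1.13  0.61  0.39]
27 0 0.33 [ 0.34  0.57 -0.72  2.17  1.54  0.47 -0.07] [ 0.35  0.69 -0.73  1.97  1.4   0.51  0.17] [ 0.56  0.47 -0.97  2.06  1.08  0.58  0.41]
27 0 0.33 [ 0.32  0.56 -0.7   2.17  1.53  0.45 -0.07] [ 0.34  0.68 -0.71  1.97  1.39  0.5   0.17] [ 0.54  0.46 -0.95  2.06  1.07  0.57  0.42]
27 1 0.1 [-0.88  0.54  0.65  2.23 -1.47  0.15 -0.53] [-0.88  0.71  0.77  2.03 -1.32  0.31 -0.72] [-1.26  0.59  1.19  2.14 -1.06  0.48 -0.95]
27 1 0.09 [-0.9   0.55  0.67  2.23 -1.48  0.15 -0.52] [-0.89  0.72  0.78  2.03 -1.33  0.32 -0.71] [-1.26  0.6   1.2   2.14 -1.08  0.49 -0.95]
27 1 0.09 [-0.9   0.55  0.67  2.23 -1.48  0.16 -0.52] [-0.89  0.72  0.78  2.03 -1.33  0.32 -0.71] [-1.26  0.6   1.2   2.14 -1.08  0.49 -0.94]
27 1 0.08 [-0.9   0.55  0.67  2.23 -1.49  0.16 -0.52] [-0.89  0.72  0.78  2.03 -1.34  0.32 -0.71] [-1.27  0
[... 463 characters left out ...]
0.3 [ 0.37  0.58 -0.76  2.2   1.72  0.5  -0.23] [ 0.36  0.69 -0.73  2.    1.57  0.51  0.02] [ 0.55  0.45 -0.96  2.11  1.22  0.54  0.27]
30 1 0.04 [-1.36  1.14  1.29  2.27  4.36  0.78 -0.46] [-1.21  1.19  1.27  2.07  4.44  0.8  -0.55] [-1.4   1.09  1.53  2.19  4.67  0.9  -0.66]
30 1 0.0 [-0.84  0.52  0.58  2.26  4.1   0.1   0.19] [-0.91  0.73  0.79  2.06  4.71  0.29 -0.48] [-1.4   1.01  1.49  2.19  4.71  0.83 -0.66]
30 1 0.0 [-0.82  0.52  0.56  2.26  4.04  0.09  0.26] [-0.91  0.73  0.79  2.06  4.71  0.29 -0.48] [-1.4   1.01  1.49  2.19  4.71  0.83 -0.66]
30 1 0.0 [-1.01  0.61  0.79  2.26  4.35  0.21 -0.12] [-0.96  0.76  0.85  2.06  4.67  0.33 -0.47] [-1.4   1.01  1.49  2.19  4.71  0.82 -0.66]
```

```bash
cat > p3.py <<'E'
from plan import *
np.set_printoptions(precision=3,suppress=True)
def pts(q):
    par=P.reshape(8,6);M=T(par[0,:3],par[0,3:]);o=[]
    for i in range(7):
        M=M@T(np.array([0,0,q[i]]),np.zeros(3))@T(par[i+1,:3],par[i+1,3:]);o.append(M[:3,3].copy())
    return np.array(o)
ln=np.radians(30)
q_,z=ori(YAW,0,ln);qt,zt=ori(TYAW,0,ln)
a=solve(G-DX*.09,q_,np.array([0.37,.58,-.76,2.2,1.72,.5,-.23]))
b=solve(G,q_,a,1e-3);c=solve(G-z*.12,q_,b,1e-3)
up=solve(G-DX*.09+[0,0,.1],q_,a,1e-3);t1=solve(np.array([TR[0]-.05,TR[1],.14]),qt,up,1e-3);t2=solve(np.array([TR[0]-.05,TR[1],.034]),qt,t1,1e-3)
via=solve(np.array([.48,.2,.3]),q_,c,1e-3)
for n,q in dict(via=via,pre=c,g=b,pulled=a,up=up,t1=t1,t2=t2).items(): print(n,q,"\n",None if q is None else pts(q)[[1,2,3,4,5]].tolist().__str__()[:0]); 
s=np.array([-1.23,.383,.044,1.598,-.018,1.161,-.05])
for nm,q in (("start",s),("via",via),("pre",c),("g",b),("t2",t2)): print(nm,pts(q))
np.save("cfg.npy",np.array([via,c,b,a,up,t1,t2]))
for x in np.linspace(0,1,7): q=s+x*(c-s); print("TCP",fk(q)[:3,3], fk(q)[:3,2])
print(read_qpos())
E
python3 p3.py
```

```text
via [ 0.221 -0.154 -0.795  2.141  0.285  0.691  0.78 ] 
 
pre [ 0.556  0.45  -0.964  2.111  1.219  0.537  0.271] 
 
g [ 0.36   0.692 -0.735  2.002  1.567  0.51   0.016] 
 
pulled [ 0.37   0.584 -0.76   2.203  1.716  0.498 -0.232] 
 
up [ 0.598  0.419 -1.014  2.176  1.253  0.527  0.208] 
 
t1 [-0.005  0.559 -1.028  1.999  1.266  0.917 -0.189] 
 
t2 [-0.11   0.739 -0.899  2.026  1.529  0.893 -0.42 ] 
 
start [[-0.683  0.242  0.3  ]
 [ 0.118  0.27   1.029]
 [-0.37   0.347  0.748]
 [ 0.36   0.794  0.458]
 [ 0.25   0.599  0.555]
 [ 0.276  0.588  0.311]
 [ 0.276  0.588  0.25 ]]
via [[ 0.159  0.708  0.3  ]
 [-0.122  0.006  1.076]
 [-0.339  0.403  0.732]
 [ 0.517  0.309  0.456]
 [ 0.311  0.223  0.553]
 [ 0.45   0.2    0.353]
 [ 0.48   0.2    0.3  ]]
pre [[ 0.383  0.616  0.3  ]
 [ 0.279 -0.198  1.007]
 [ 0.011  0.294  0.917]
 [ 0.593  0.214  0.23 ]
 [ 0.435  0.105  0.38 ]
 [ 0.581  0.095  0.183]
 [ 0.611  0.095  0.13 ]]
g [[ 0.256  0.679  0.3  ]
 [ 0.461 -0.196  0.905]
 [ 0.178  0.296  0.887]
 [ 0.628  0.213  0.107]
 [ 0.494  0.097  0.275]
 [ 0.641  0.094  0.079]
 [ 0.671  0.094  0.026]]
t2 [[-0.08   0.721  0.3  ]
 [ 0.528  0.037  0.881]
 [ 0.019  0.285  0.92 ]
 [ 0.373  0.537  0.128]
 [ 0.341  0.353  0.285]
 [ 0.486  0.365  0.087]
 [ 0.516  0.365  0.034]]
TCP [0.276 0.588 0.25 ] [-0.  0. -1.]
TCP [0.392 0.506 0.206] [ 0.109 -0.043 -0.993]
TCP [0.481 0.414 0.173] [ 0.2   -0.075 -0.977]
TCP [0.544 0.321 0.149] [ 0.279 -0.088 -0.956]
TCP [0.585 0.235 0.134] [ 0.354 -0.079 -0.932]
TCP [0.606 0.159 0.128] [ 0.427 -0.05  -0.903]
TCP [0.611 0.095 0.13 ] [ 0.5   -0.008 -0.866]
[-1.23   0.383  0.044  1.598 -0.018  1.161 -0.05 ]
```

```bash
sed -i 's/LEAN=np.radians(32)/LEAN=np.radians(30)/' h.py
python3 - <<'E'
from h import *
np.set_printoptions(precision=4,suppress=True)
C=np.load("cfg.npy")
move_j(C[0].tolist());move_j(C[1].tolist())
print(read_time_s(),read_eef_pos(),read_ft_force(),read_qpos())
q,z=ori(YAW,0)
movel((G-z*.035).tolist(),q.tolist(),speed=.12)
print(read_eef_pos(),read_ft_force(),read_qpos())
ims=[]
for n in ["scene","top"]:
    im=read_camera(n)[:,:,::-1]
    r=(150,240,265,385) if n=="scene" else (130,220,260,380)
    ims.append(cv2.resize(im[r[0]:r[1],r[2]:r[3]],(720,540),interpolation=cv2.INTER_CUBIC)); cv2.imwrite(f"pics/{n}1.png",ims[-1])
print(read_time_s())
E
```

```text
3.375 [0.6114 0.0963 0.1304] [-0.1139  0.5187  0.8825] [ 0.5542  0.4504 -0.9645  2.1095  1.2174  0.5366  0.2715]
[0.6538 0.0949 0.0575] [-0.4512  1.0411  1.0519] [ 0.4204  0.6302 -0.8117  2.0394  1.4868  0.5298  0.0782]
4.3333
```

View pics/scene1.png

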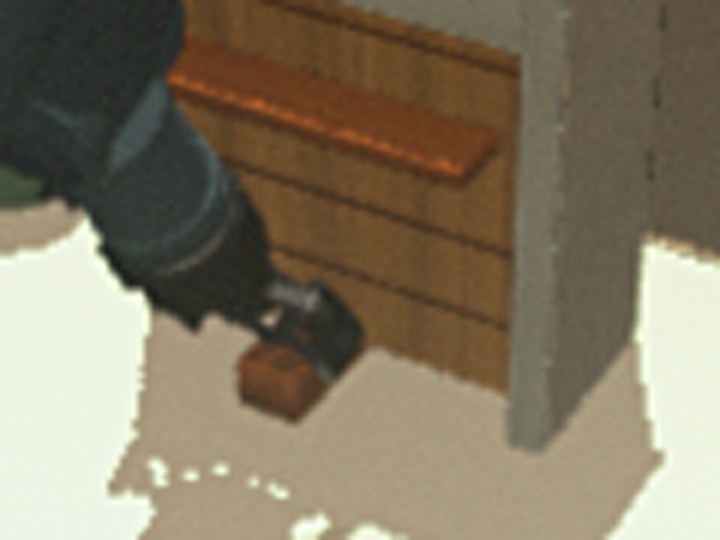

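View pics/top1.png

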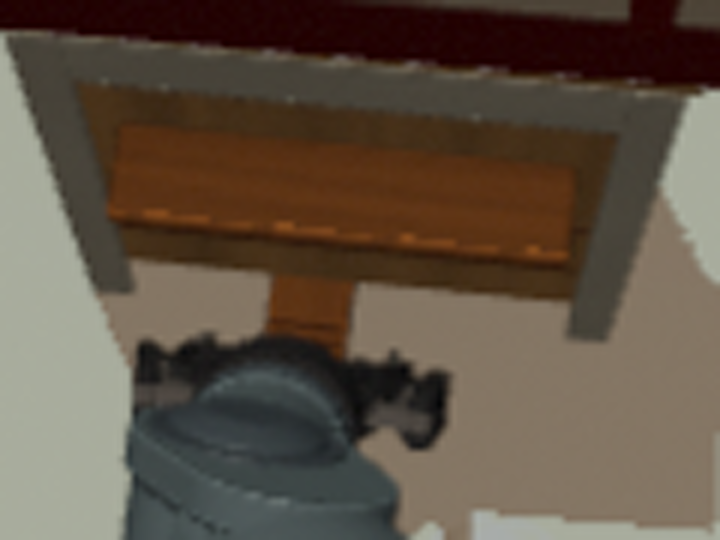

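Run:
```python
from h import *
print(proj("top",[.6538,.0949,.0575]),proj("top",[.6538,.094,.03]),proj("top",[.6538,.084,.03]),proj("top",[.63,.095,.1]))
print(proj("scene",[.671,.094,.03]))
```

```text
[[309.30642774 190.11277892]] [[309.87374473 192.95679447]] [[313.17439177 193.24618069]] [[307.97317609 193.45930475]]
[[311.30227853 209.92328784]]
```

In these pictures the open fingers straddle the block, mid-jaw at about (308,193) in the top view, and sit clear of the ledge. I'll descend and grip.

Run:
```python
from h import *
np.set_printoptions(precision=4,suppress=True)
q,z=ori(YAW,0)
f0=read_ft_force()
for k in (.015,.007,0):
    movel((G-z*k).tolist(),q.tolist(),speed=.06)
    f=read_ft_force()-f0;print(k,read_eef_pos(),f)
    if abs(f[2])>6: break
move_gripper(.05,30)
print(read_finger_gap(),read_ft_force()-f0)
move_gripper(.0,60)
print(read_finger_gap(),read_ft_force()-f0,read_eef_pos())
pause(.2)
print(read_time_s(),read_ft_force()-f0)
for n in ["scene","top"]:
    im=read_camera(n)[:,:,::-1]
    r=(150,240,265,385) if n=="scene" else (130,220,260,380)
    cv2.imwrite(f"pics/{n}2.png",cv2.resize(im[r[0]:r[1],r[2]:r[3]],(720,540),interpolation=cv2.INTER_CUBIC))
```

```text
0.015 [0.6633 0.0939 0.0383] [-2.25   -0.415  -0.3663]
0.007 [0.6674 0.0937 0.0316] [-1.4828 -0.2206 -0.0065]
0 [0.671  0.0936 0.0255] [0.1404 0.6337 0.4288]
0.05023623979267988 [-0.6568 -1.3305 -0.1804]
0.04099891828196479 [-3.995  -0.1545  4.8651] [0.6707 0.0948 0.0264]
6.2417 [-4.879   1.2459  5.1819]
```

View pics/scene2.png

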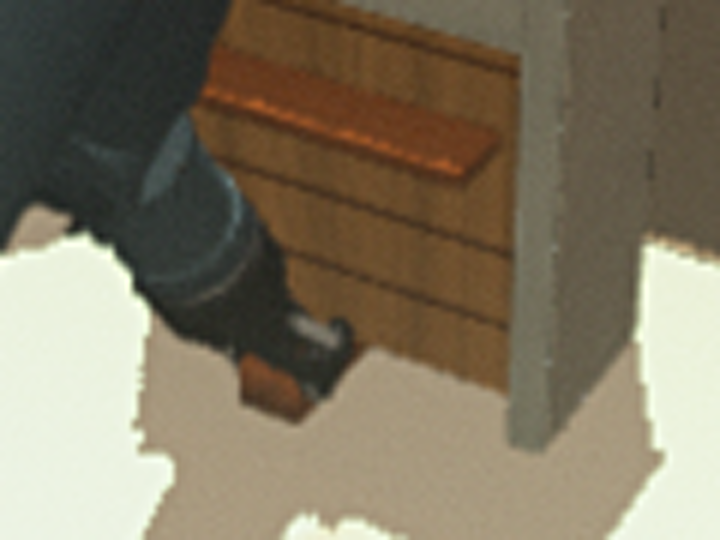

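View pics/top2.png

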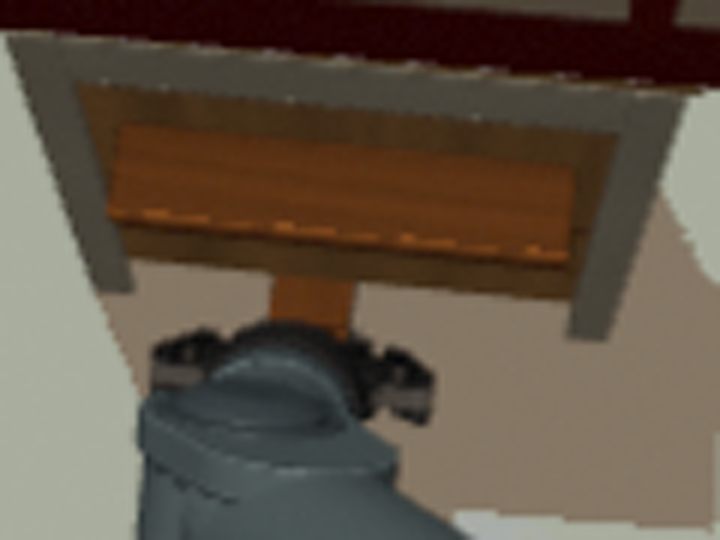

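```bash
cat > tug.py <<'E'
from h import *
import sys
np.set_printoptions(precision=4,suppress=True)
q,z=ori(YAW,0)
ks=[float(a)/1000 for a in sys.argv[2:]]
for k in ks:
    movel((G-DX*k).tolist(),q.tolist(),speed=.03)
    f1=read_ft_force(); pause(.55); print(k,read_eef_pos(),f1,read_ft_force(),round(read_finger_gap(),4),round(read_time_s(),2))
n=sys.argv[1]
a=read_camera("scene")[160:240,260:370,::-1];b=read_camera("top")[130:210,255:375,::-1]
cv2.imwrite(f"pics/tug{n}.png",np.vstack([cv2.resize(a,(390,290),interpolation=cv2.INTER_CUBIC),cv2.resize(b,(390,290),interpolation=cv2.INTER_CUBIC)]))
E
python3 tug.py a 10 20
```

```text
0.01 [0.6617 0.0933 0.0265] [ 2.6945 -0.2452  1.6476] [ 2.6119 -2.3263  4.3779] 0.0408 7.38
0.02 [0.6515 0.0942 0.0264] [ 3.4314 -1.9466  4.0141] [ 3.0726 -0.8369  4.7697] 0.0408 8.41
```

View pics/tuga.png

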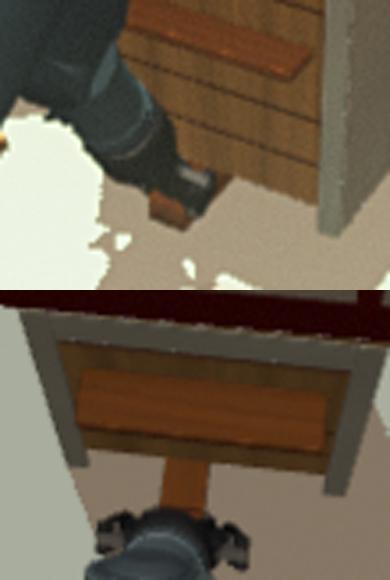

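The wedge is following the gripper and the shutter is coming down. I'll keep tugging.

```bash
python3 tug.py b 30 40 50 60 70
```

```text
0.03 [0.6415 0.0946 0.0264] [ 3.6016 -1.0257  4.9878] [ 3.6442 -0.9168  4.877 ] 0.0408 9.54
0.04 [0.6315 0.0947 0.0264] [ 3.6168 -0.5595  5.8999] [ 3.6834 -0.3123  4.917 ] 0.0407 10.57
0.05 [0.6215 0.0948 0.0264] [ 3.8638 -0.9791  4.9649] [ 3.426  -0.5646  5.3745] 0.0415 11.61
0.06 [0.6114 0.0949 0.0264] [ 4.2558 -1.193   6.1201] [ 4.5285 -0.6508  5.1775] 0.041 12.64
0.07 [0.6015 0.0951 0.0264] [ 4.3789 -0.3637  6.4104] [ 4.0383 -0.4785  4.6165] 0.0408 13.68
```

View pics/tugb.png

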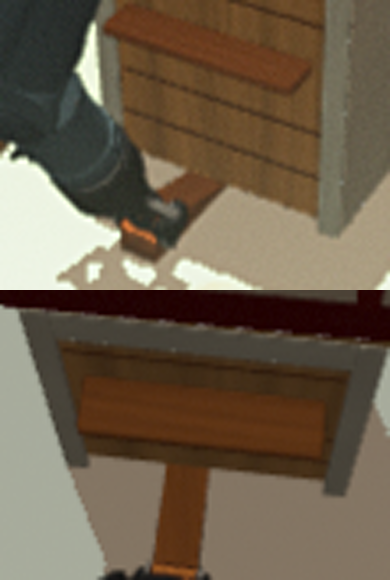

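```bash
python3 tug.py c 79 88 97
```

```text
0.079 [0.5925 0.0952 0.0264] [ 4.251  -1.1407  5.6855] [ 5.0323 -0.4618  5.9233] 0.0403 14.78
0.088 [0.5829 0.0954 0.0264] [ 2.4311 -0.9993  8.6531] [ 2.0029 -1.6689  8.7669] 0.0409 15.78
0.097 [0.5738 0.0955 0.0264] [ 2.4733 -1.1391  9.9289] [ 2.469  -0.8003  9.176 ] 0.0412 16.77
```

View pics/tugc.png

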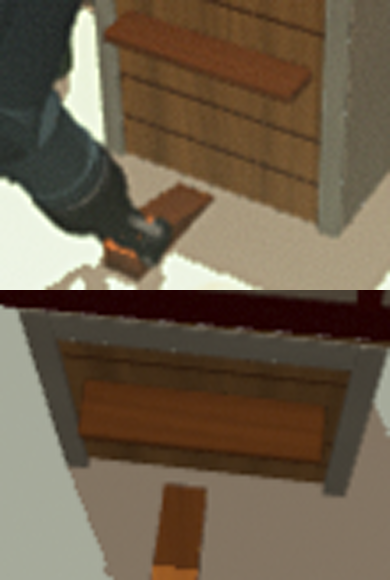

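The wedge is clear, with its tip about 15 mm in front of the shutter. The pull force dropped at the eighth-to-ninth tug, and the shutter is down. I'll lift the wedge and carry it over the tray.

Run:
```python
from h import *
np.set_printoptions(precision=4,suppress=True)
q,z=ori(YAW,0);qt,zt=ori(TYAW,0)
movel((G-DX*.105+[0,0,.09]).tolist(),q.tolist(),speed=.08)
print(read_ft_force(),read_finger_gap(),read_eef_pos(),read_time_s())
movel([TR[0]-.05,TR[1],.12],qt.tolist(),speed=.15)
print(read_ft_force(),read_eef_pos(),read_qpos())
movel([TR[0]-.05,TR[1],.06],qt.tolist(),speed=.08)
pause(.2);print(read_ft_force(),read_eef_pos(),read_finger_gap(),read_time_s())
for n,r in (("scene",(140,240,190,340)),("top",(140,260,180,360))):
    im=read_camera(n)[:,:,::-1]
    cv2.imwrite(f"pics/{n}3.png",cv2.resize(im[r[0]:r[1],r[2]:r[3]],None,fx=800/(r[3]-r[2]),fy=800/(r[3]-r[2]),interpolation=cv2.INTER_CUBIC))
```

```text
[ 0.078  -0.3656 -1.6041] 0.04086343588801889 [0.5648 0.0952 0.1148] 18.1583
[-0.2824 -0.6588 -0.8404] [0.5165 0.3638 0.1198] [-0.0385  0.5805 -0.9841  2.0089  1.3052  0.8986 -0.2312]
[-0.2634 -0.1533 -1.8391] [0.5163 0.3654 0.0608] 0.040851749736018544 21.2333
```

View pics/scene3.png

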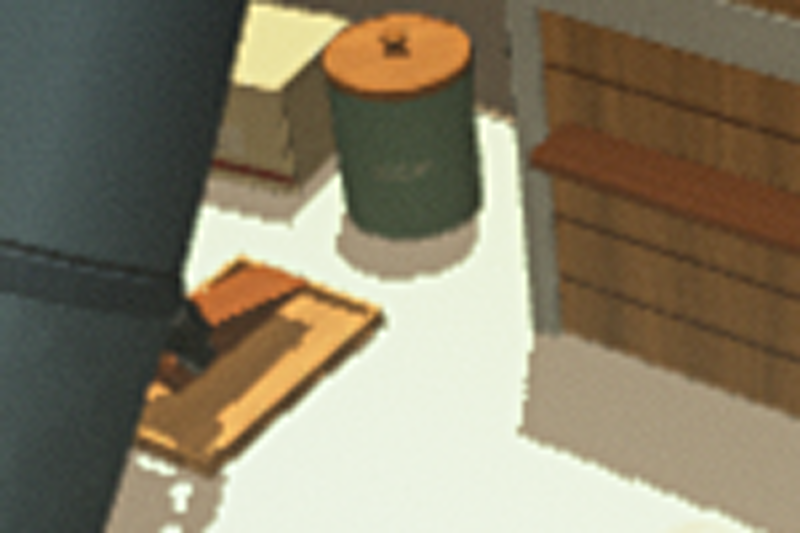

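View pics/top3.png

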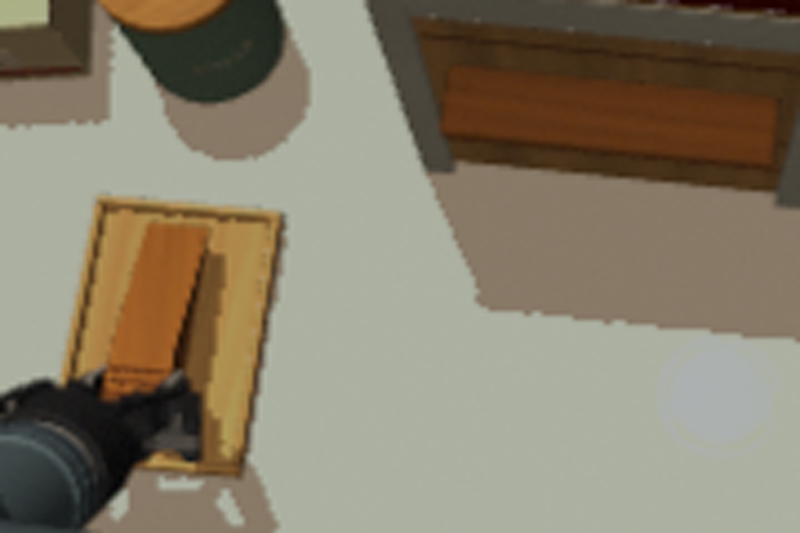

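Run:
```python
from h import *
for z in (.02,.038,.055):
  print(z,[proj("top",[.6335,.3655+s,z])[0].round(1) for s in(.021,-.021)],[proj("scene",[.6335,.3655+s,z])[0].round(1) for s in(.021,-.021)])
print("obs top",[(180+x/4.444-.5,140+y/4.444-.5) for x,y in((152,222),(208,228))],"scene",[(190+x/5.333-.5,140+y/5.333-.5) for x,y in((240,262),(305,280))])
```

```text
0.02 [array([213.9, 191.9]), array([227.5, 193.1])] [array([238.9, 193.4]), array([247.8, 196.7])]
0.038 [array([212.3, 190.1]), array([226.1, 191.3])] [array([238.2, 189.5]), array([247.2, 192.8])]
0.055 [array([210.6, 188.3]), array([224.6, 189.5])] [array([237.6, 185.7]), array([246.6, 189. ])]
obs top [(213.7034203420342, 189.45499549954997), (226.3046804680468, 190.8051305130513)] scene [(234.50281267579223, 188.62807050440654), (246.69107444215263, 192.00328145509093)]
```

The held wedge is level: its tip projects to within about 1 px at the expected height, centred over the tray. I'll lower it and watch for contact.

Run:
```python
from h import *
np.set_printoptions(precision=4,suppress=True)
qt,zt=ori(TYAW,0);X,Y=TR[0]-.05,TR[1]
movel([X,Y,.038],qt.tolist(),speed=.04);pause(.2);f0=read_ft_force();print(f0,read_eef_pos())
for zz in np.arange(.036,.0299,-.001):
    movel([X,Y,float(zz)],qt.tolist(),speed=.015);pause(.1);f=read_ft_force();print(round(zz,4),f-f0,read_eef_pos()[2])
    if f[2]-f0[2]>2.5: break
print(read_time_s())
```

```text
[-0.526   0.1966 -1.398 ] [0.5162 0.3652 0.0384]
0.036 [ 0.7125  0.0741 -1.1448] 0.03599017767096215
0.035 [ 0.3882 -0.3379 -0.0635] 0.03497567696393491
0.034 [ 0.0013 -0.6076  0.0536] 0.033999164613231735
0.033 [-0.1899  0.2741 -0.2682] 0.03296171887105858
0.032 [-1.0572 -0.5719  3.9812] 0.03246483208877915
24.0167
```

Run:
```python
from h import *
np.set_printoptions(precision=4,suppress=True)
qt,zt=ori(TYAW,0);p=np.array([TR[0]-.05,TR[1],.032])
move_gripper(.046);print(read_ft_force());move_gripper(.064);print(read_finger_gap(),read_ft_force())
pause(.2)
movel((p-zt*.05).tolist(),qt.tolist(),speed=.06)
movel((p-zt*.16+[-.04,0,.05]).tolist(),qt.tolist(),speed=.15)
move_j([-1.0,-.15,.3,2.1,.4,.85,.6]) if False else None
pause(.3);print(read_eef_pos(),read_ft_force(),read_time_s(),np.abs(read_joint_vel()).max())
for n in ("scene","top"):
    im=read_camera(n)[:,:,::-1];cv2.imwrite(f"pics/{n}4.png",im)
    r=(170,230,180,270) if n=="scene" else (170,260,180,260)
    cv2.imwrite(f"pics/{n}4z.png",cv2.resize(im[r[0]:r[1],r[2]:r[3]],None,fx=6.5,fy=6.5,interpolation=cv2.INTER_CUBIC))
    print(n,[(t,[(np.round(a["at"],1),round(a["confidence"],2)) for a in tip_of(n,t)[:2]]) for t in("wedge_centre","shutter_ledge","cupboard","jug","mill")])
```

```text
[0.1571 0.6409 0.3584]
0.06397058081381228 [-0.4548 -0.5104  0.0991]
[0.396  0.3649 0.2201] [-0.1419 -0.4795 -0.507 ] 27.35 0.004781555708115135
scene [('wedge_centre', []), ('shutter_ledge', []), ('cupboard', [(array([320.1, 209.8]), 0.63)]), ('jug', [(array([398.4, 292. ]), 0.87)]), ('mill', [(array([420.2, 242.5]), 0.77)])]
top [('wedge_centre', [(array([216.9, 213.3]), 0.66)]), ('shutter_ledge', [(array([316.4, 175.5]), 0.79), (array([433.1, 250.4]), 0.27)]), ('cupboard', [(array([318.1, 175.5]), 0.62)]), ('jug', [(array([432.2, 251.5]), 0.7)]), ('mill', [])]
```

View pics/scene4.png

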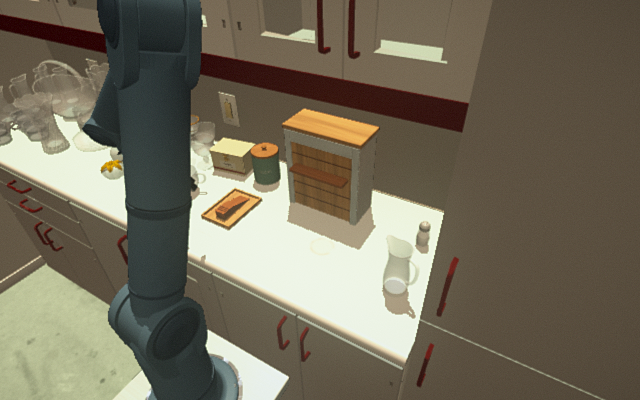

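View pics/top4.png

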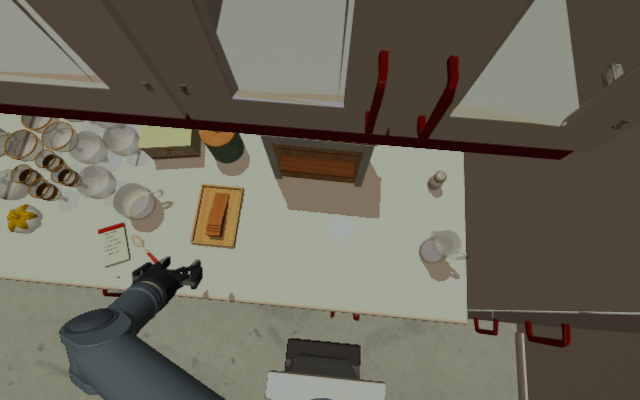

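View pics/top4z.png

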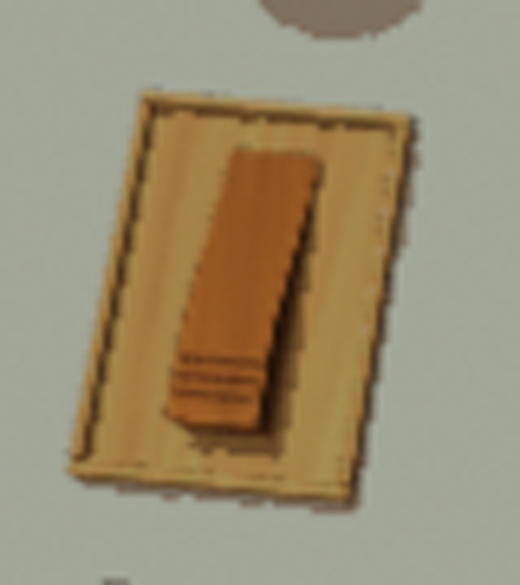

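The wedge lies flat in the tray, spanning about (208–228, 193–236) in the top view, with the robot clear of it. I'll check that the shutter is fully shut.

Run:
```python
from h import *
r=(165,235,280,370)
o=[]
for f in ("scene0","scene4"):
    im=cv2.imread(f"pics/{f}.png");z=cv2.resize(im[r[0]:r[1],r[2]:r[3]],None,fx=8,fy=7,interpolation=cv2.INTER_CUBIC)[:, :]
    z=cv2.convertScaleAbs(z,alpha=1.3)
    zz=0.0
    for zz,c in((0,(0,0,255)),(.0265,(0,255,0))):
        pp=proj("scene",[[.7104,.071+.117,zz],[.7104,.071-.117,zz]])
        pp=((pp+.5-[r[2],r[0]])*[8,7]).astype(int);cv2.line(z,tuple(map(int,pp[0])),tuple(map(int,pp[1])),c,1)
    o.append(cv2.resize(z,None,fx=.55,fy=.55))
cv2.imwrite("pics/shut.png",np.hstack(o))
```

```text
(no output)
```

View pics/shut.png

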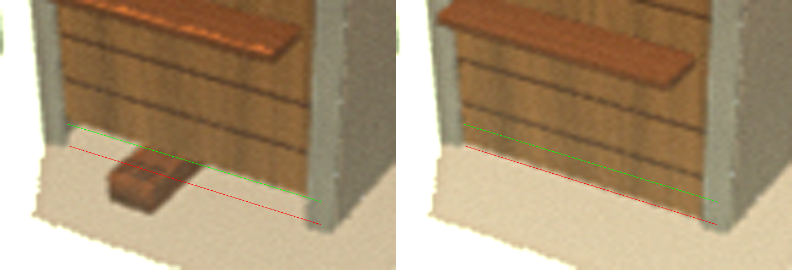

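The lower edge started on the green 26.5 mm line and now sits on the red 0 mm line, so the shutter is shut. I'm handing it in.

```bash
python3 -c "
from bench import *
print(read_ft_force(),read_time_s());sign_off()"
```

```text
[-0.20195318 -0.03092901  0.4603615 ] 27.95
the job is handed in; nothing more can be done
```

The shutter is shut and the wedge is lying flat, lengthwise, in the tray. I handed the job in at about 28 s of the 67 s allowed.

- **Pulling the wedge:** I gripped the block with the gripper leaning back 30° and drew it straight out in ten tugs of 9–10 mm, with a 0.55 s pause after each. It was clear after 97 mm. The last step down was the wedge's own 4 mm tip, which couldn't be avoided.
- **Placing it:** The wedge hung level in the grip. I lowered it in 1 mm steps until I felt contact at about 4 N, then opened the gripper and backed away.
- **Final checks:**
  - The shutter's lower edge went from about 26 mm to the 0 mm line in the scene camera.
  - The wedge lies inside the tray walls in the top view, and the gripper is clear with no force on it.
  - The jug and mill look unmoved in both pictures. Detected positions shifted by no more than about 2.5 px, which is within the networks' scatter.
- **Checks that failed or disagreed:** After the placing, the networks found neither the wedge nor the shutter ledge in the scene picture, and did not find the mill in the top picture. I judged those by eye and by overlaying the calibrated positions. Corner fits for the wedge differed by up to about 1 px and 5 mm between the cameras, without any effect on the grip.

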